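# Centre the chocolate rabbit on the decorating turntable

## Task

The hollow chocolate rabbit stands off-centre on the small decorating turntable. Nudge it with light touches of the fingers, low down so that it does not topple, until its round foot stands wholly inside the smallest ring on the turntable, ready to be banded; then take the hand away. Do not pinch, press hard on, lift or tip the rabbit, and leave everything else on the bench where it is.

Things in the scene. Friction and masses are not known exactly. Their poses are not given: they have to be found in the camera images.
- rabbit: dark chocolate rabbit on the turntable, hollow, about 80 g, 77 mm tall. Round foot 44 mm across, 12 mm high, its lowest 4 mm set back to a standing circle of 32 mm; body above at most 39 mm wide, head 25 mm wide 49 mm up, two ears. Pushed up to 25 mm above its underside it slides (friction about 0.4); pushed at the head it topples. Origin: centre of its underside; z up, x to its tail.
- wheel_center (a point): centre of the flat top of the turntable's round aluminium head, 85 mm above the bench. The head is 120 mm across, 9 mm thick, on a stem with a cast foot 130 mm across; it stays in place but turns about its upright axis if dragged round. Three rings are turned in its face about this centre: the smallest 58 mm across, the others 82 and 106 mm.
- spare_rabbit: a second rabbit of exactly the same kind, which stands on the bench beside the turntable (not on it); origin at the centre of its underside
- nozzle: steel piping nozzle, a cone 27 mm wide and 44 mm tall, standing on the bench near the turntable; origin at the centre of its underside
- cutter: round steel ring cutter, 60 mm across and 36 mm tall, open at both ends, standing on the bench near the turntable; origin at the centre of its underside
- pinch_bowl: small white bowl, 68 mm across and 28 mm tall, on the bench near the turntable; origin at the centre of its underside
- dipping_fork: dipping fork with a black handle and three wire tines, 215 mm long, lying on the bench to the robot's right; origin near its middle, on the bench, x axis towards the tines
- jar: closed amber glass jar with a steel lid, 58 mm across and 75 mm tall, standing to the robot's left; origin at the centre of its underside
Things that resemble listed ones, but are neither listed nor needed, are in the scene too. Leave any green look-alike of the part that bears wheel_center alone. Leave any purple look-alike of the rabbit alone.

How it is judged:
At the end, for the whole second after the job is handed in: The rabbit stands upright (within 0.08 rad) and at rest on the turntable's head, the centre of its foot within 7 mm of the head's centre, that is, its foot inside the smallest ring (horizontal distance between rabbit and wheel_center below 0.007 m and z of rabbit in the frame of wheel_center between -0.004 and 0.004 m and angle between rabbit's own z axis and vertical below 0.08 rad and linear speed of rabbit below 0.01 m/s); the robot touches nothing.
It fails at once if the rabbit is lifted off the turntable (z of rabbit in the frame of wheel_center above 0.007 m).
It fails at once if the rabbit is knocked off the turntable (z of rabbit in the frame of wheel_center below -0.01 m).
It fails at once if the rabbit is tipped by more than 0.3 rad (angle between rabbit's own z axis and vertical above 0.3 rad).
It fails at once if the rabbit is pinched or pressed with more than 8 N (contact force between any of the fingers, the arm and rabbit above 8 N).
It fails at once if another thing on the bench is moved by more than 15 mm (distance of any of spare_rabbit, nozzle, cutter, pinch_bowl, dipping_fork, jar from where it was at the start of the episode above 0.015 m).
It also fails if it takes over 48 s, if anything falls off the work surface, if the arm or the gripper's body presses on something with over 40 N, if the wrist force passes 120 N, or if a joint passes its speed limit or range.

## Robot

A 7-joint arm with a two-finger parallel gripper is mounted at the origin on the work surface. World frame = base frame: x ahead of the robot, y to its left, z up, the work surface at z = 0. Lengths are in m, angles in rad, forces in N, time in s.
With the tool pointing down it reaches from about 0.425 to 0.875 m from the base axis. Payload 9.9 kg.
Tool frame: the origin (TCP) lies at the centre of the arm's flange, where the gripper is bolted on; the fingertips stand 173 mm ahead of it and the grasp point (between the pads) lies ahead of it (bot.hold_point_z is the x of the grasp point in the tool frame, in m); x points along the fingers, y is the direction in which the jaws open and shut, and the axes are right-handed (so a half turn about x gives the same grasp; the last joint's range is limited). The gripper opens to 85 mm and grips with 20 to 120 N. Pads are 22 mm wide; open, the fingers measure 114 mm over their backs; the gripper's body (76 mm by 85 mm) begins 54 mm behind the grasp point. The pads swing forward as they close: fully open they stand 13 mm farther back than shut.
Start: joints at [1.164, 0.576, 0.025, 1.437, -0.015, 1.129, -0.057], TCP at [0.214, -0.64, 0.405] pointing down, gripper open.
Joint ranges: [-2.76, 2.76], [-0.34, 2.15], [-1.52, 1.57], [0.19, 2.46], [-1.09, 4.23], [0.17, 1.99], [-2.82, 2.82]. Speed limits (rad/s): [2.22, 2.22, 3.01, 3.01, 3.14, 3.14, 3.14].

## Interface

Orientations are given as a rotation vector (axis times angle).
In Python, from station import bot gives the robot as it stands.
- The arm moves only by the tool jog_arm, never from a script. Its argument "deltas" is a list of rows, each an object with "xyz": the shift along the tool's x, y, z scaled (see below), a list of three; "delta_rot": the turn, a rotation vector about the tool's x, y, z scaled (see below), a list of three; "grip": the gripper command: -1 is shut, 1 is fully open, values between are in proportion. In form: [{"xyz": [tx, ty, tz], "delta_rot": [rx, ry, rz], "grip": grip}, ...]. A call has 1 to 10 rows; each row is the pose to reach, as a shift and turn from the pose commanded when the call began, along the tool's axes at that moment; what a row does not reach only later rows make up. The controller multiplies each number of a shift by 100 cm and each number of a turn by pi/2 rad. A row lasts 1/10 s, in which the tool goes at most 50 mm and 8.59 degrees, less where a joint would pass 70% of its speed; a pose out of reach is approached as far as the arm can. A call with a number of a shift or a turn outside -1 to 1 is refused whole. A call with a gripper value outside its range is refused whole. The fingers move at their own pace and stop on an object; the grip force is fixed at half the most. Time passes only in rows, so rows that repeat a pose let the fingers close. It gives the time, the measured TCP pose, the force and the opening at its end, in the units of the state.
- bot.state(): the state, without advancing time (a new reading comes with each control period).
- bot.snapshot(name): name is "side" or "top"; returns a dict with "color" (384x512x3 uint8, red, green, blue), "fx", "fy", "cx", "cy" (pixels), "D" ([k1, k2, p1, p2, k3] as OpenCV has them; the pictures are not rectified), "cam_to_world" (4x4, takes a point from camera to world coordinates). Camera axes: x right, y up, looking along -z (the intrinsics and any distortion apply to the point x, -y, -z); pixel columns grow to the right and rows downward; lengths in m; the calibration is good to about 2 mm. A picture is of the moment at which its call begins. There is no depth.
- bot.sign_off(): hands the job in, once; it reports no verdict.
The state is a dict: "time_s": time; "joint_pos": joint angles; "joint_vel": joint speeds; "tau": joint torques, N m; "position": TCP position; "tcp_rot": TCP orientation; "ft_force": force on the tool from outside, world axes, zero at the start; "torque": the same for the moment, N m; "width": finger opening in m.
Only numpy, scipy, OpenCV 4.12 (cv2) and the standard library are available. Lean on these libraries where they do the work, as an engineer would, in place of code of your own. Each camera call takes 0.05 s, during which the arm holds its last target. There are 200 camera calls.

## Working session

There is one attempt and no reset: what is moved stays moved. The work goes in short steps, Python scripts to look and compute and a tool call to move; the robot and the scene stay as the last step left them, time stands still between calls to the robot, and variables do not carry over. Pictures are saved under pics/ and viewed, about 8 in all and at most 12, crops included, and the job is handed in when it is done.

Besides the shell and the picture viewer there is one more tool, called after "Emit:" by a JSON object that holds its "name" and its "arguments", one argument or row to a line. jog_arm: Moves the arm, as the interface text tells. Shifts and turns lie within -1 to 1; 1 stands for 100 cm of shift or pi/2 rad of turn. Its arguments: {"type":"object","properties":{"deltas":{"type":"array"}},"required":["deltas"]}

```bash
mkdir -p pics; ls
cat > h.py <<'E'
from station import bot
import numpy as np, cv2, pickle
def snap(n,f):
    s=bot.snapshot(n); cv2.imwrite(f'pics/{f}.png',s['color'][:,:,::-1]); pickle.dump(s,open(f'pics/{f}.pkl','wb')); return s
def load(f): return pickle.load(open(f'pics/{f}.pkl','rb'))
def K(s): return np.array([[s['fx'],0,s['cx']],[0,s['fy'],s['cy']],[0,0,1.]])
def ray(s,u,v):
    p=cv2.undistortPoints(np.array([[[u,v]]],float),K(s),np.array(s['D'],float))[0,0]
    T=np.array(s['cam_to_world']); return T[:3,3],T[:3,:3]@np.array([p[0],-p[1],-1])
def atz(s,u,v,z):
    o,d=ray(s,u,v); return o+d*(z-o[2])/d[2]
def proj(s,P):
    T=np.array(s['cam_to_world']); q=(np.atleast_2d(P)-T[:3,3])@T[:3,:3]; q=q*[1,-1,-1]
    return cv2.projectPoints(q.reshape(-1,1,3),np.zeros(3),np.zeros(3),K(s),np.array(s['D'],float))[0].reshape(-1,2)
def tri(*a):
    A=np.zeros((3,3));b=np.zeros(3)
    for s,u,v in a:
        o,d=ray(s,u,v);d=d/np.linalg.norm(d);M=np.eye(3)-np.outer(d,d);A+=M;b+=M@o
    return np.linalg.solve(A,b)
E
python3 - <<'E'
from h import *
a=snap('side','s0');b=snap('top','t0')
for s in(a,b): print(np.round(s['cam_to_world'],3).tolist(),s['fx'],s['D'])
cv2.imwrite('pics/both.png',cv2.resize(np.vstack([a['color'],b['color']])[:,:,::-1],None,fx=.78,fy=.78))
print(bot.state(),bot.hold_point_z)
E
```

```text
pics
[[-0.978, 0.156, -0.139, 0.416], [-0.209, -0.719, 0.663, 0.637], [0.004, 0.678, 0.735, 0.745], [0.0, 0.0, 0.0, 1.0]] 359.1814688450078 [-0.09337202  0.          0.          0.          0.        ]
[[0.008, 0.999, -0.046, 0.503], [-1.0, 0.008, 0.009, 0.012], [0.009, 0.046, 0.999, 0.98], [0.0, 0.0, 0.0, 1.0]] 357.3685660123915 [-0.01621208  0.          0.          0.          0.        ]
{'time_s': 0.1, 'joint_pos': array([ 1.16419471,  0.57645215,  0.02479563,  1.43783506, -0.01502335,
        1.12900684, -0.05649429]), 'joint_vel': array([ 0.00063192, -0.00175522, -0.00044758, -0.00343417, -0.00047145,
        0.00082173, -0.00123564]), 'tau': array([ 4.94489024e-03, -7.67306972e+01,  2.25730933e+00, -2.86606997e+01,
        1.57632603e-02,  8.55238934e-03, -4.25246833e-05]), 'position': array([ 0.21412513, -0.6399761 ,  0.40392085]), 'tcp_rot': array([ 2.04717032,  0.33498497, -2.04773528]), 'ft_force': array([ 0.89150816, -0.03695642,  0.31452642]), 'torque': array([0.02428779, 0.05276709, 0.01758436]), 'width': 0.08499733959809569} 0.1547
```

View pics/both.png

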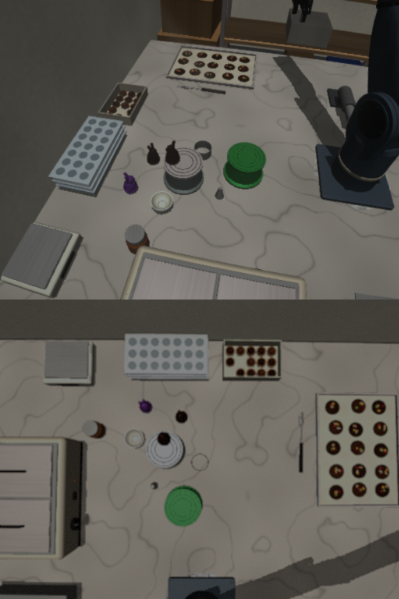

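Both views show the turntable (top about (212,193) full-res), with the rabbit on its far side. The nozzle, cutter, bowl and spare rabbit stand around it. Next I'll enlarge this area.

Run:
```python
from h import *
a=load('s0')['color'];b=load('t0')['color']
A=a[170:280,150:310];B=b[115:250,150:290]
g=lambda x,k:cv2.resize(x,None,fx=k,fy=k,interpolation=cv2.INTER_CUBIC)
A=g(A,5);B=g(B,5);print(A.shape,B.shape)
cv2.imwrite('pics/A.png',A[:,:,::-1]);B=np.clip(B*1.0,0,255);cv2.imwrite('pics/B.png',B[:600,:,::-1])
```

```text
(550, 800, 3) (675, 700, 3)[ WARN:0@0.072] global loadsave.cpp:1063 imwrite_ Unsupported depth image for selected encoder is fallbacked to CV_8U.
```

View pics/A.png

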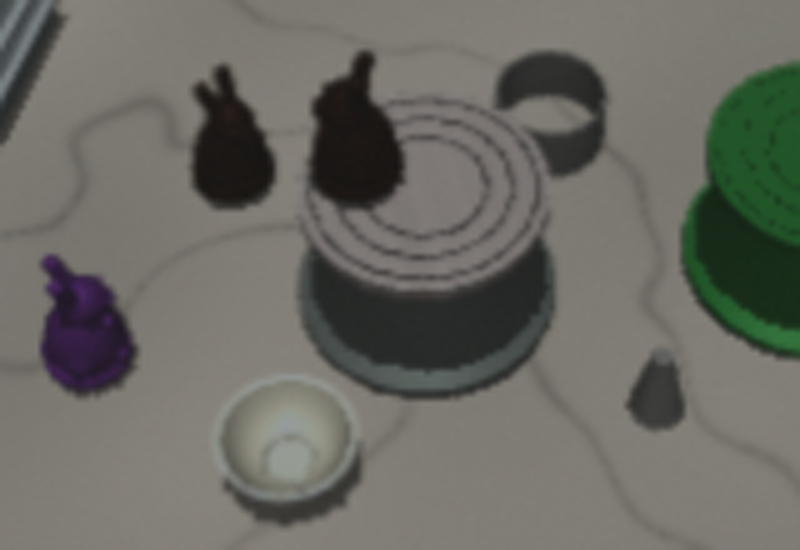

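View pics/B.png

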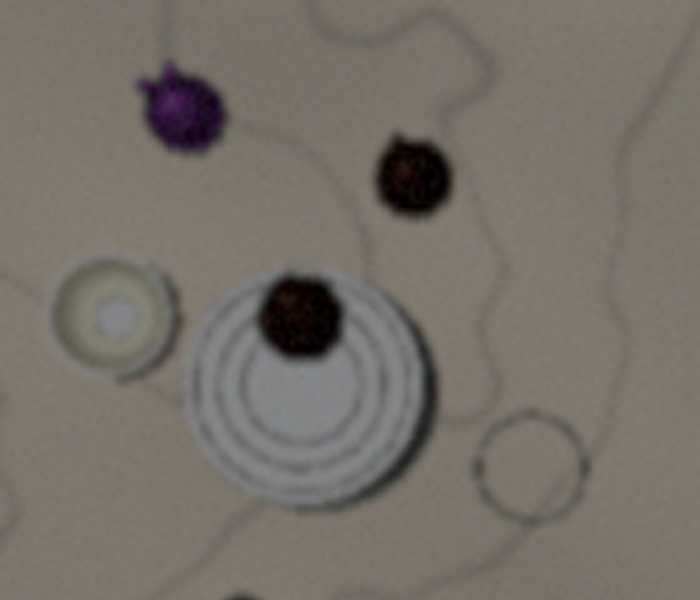

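Top crop: the smallest ring runs from about 243 to 360 px and the rabbit blob is at about (301,317). That puts the rabbit far (+x) of the centre by roughly 35 mm. Now I'll fit the rings and foot numerically in both views.

```bash
cat >> h.py <<'E'
from scipy.optimize import minimize
th=np.linspace(0,2*np.pi,180,endpoint=False)
def circ(c,r,z): return np.c_[c[0]+r*np.cos(th),c[1]+r*np.sin(th),np.full(180,z)]
def gray(s): return cv2.GaussianBlur(s['color'].astype(np.float32).mean(2),(0,0),.7)
def ringscore(s,c,z):
    g=gray(s);t=0
    for R in(.029,.041,.053):
        v=[]
        for d in(-.005,0,.005):
            p=proj(s,circ(c,R+d,z)).astype(np.float32)
            v.append(cv2.remap(g,p[:,0].copy(),p[:,1].copy(),cv2.INTER_LINEAR).ravel())
        v=np.array(v);ok=v.min(0)>55
        t+=((v[0]+v[2])/2-v[1])[ok].sum()/180
    return t
def wheel(s,z,c0,span=.02):
    G=[(x,y) for x in np.arange(-span,span+1e-6,.002) for y in np.arange(-span,span+1e-6,.002)]
    b=max(G,key=lambda d:ringscore(s,np.add(c0,d),z)); b=np.add(c0,b)
    r=minimize(lambda c:-ringscore(s,c,z),b,method='Nelder-Mead',options=dict(initial_simplex=[b,b+[.001,0],b+[0,.001]],xatol=1e-5))
    return r.x,-r.fun
def model(s,c,z0):
    m=np.zeros((384*4,512*4),np.uint8)
    for r,z in((.016,.0),(.022,.004),(.022,.012),(.0195,.014),(.0195,.03)):
        cv2.fillConvexPoly(m,np.round(cv2.convexHull((proj(s,circ(c,r,z0+z)).astype(np.float32)*4+1.5))).astype(np.int32),1)
    return m
def rabbit(s,z0,c0,thr=45,low=False):
    im=cv2.resize(s['color'].max(2),None,fx=4,fy=4,interpolation=cv2.INTER_CUBIC)<thr
    near=cv2.dilate(model(s,c0,z0),np.ones((81,81),np.uint8))>0; im&=near
    if low: # only rows below the foot centre
        pass
    def f(c):
        m=model(s,c,z0)>0; return ((m&~im).sum()+ .5*(im&~m).sum())/m.sum()
    c0=np.array(c0)
    r=minimize(f,c0,method='Nelder-Mead',options=dict(initial_simplex=[c0,c0+[.006,0],c0+[0,.006]],xatol=1e-4))
    return r.x,r.fun
E
python3 - <<'E'
from h import *
a=load('s0');b=load('t0')
c0=atz(b,150+302/5,115+388/5,.085)[:2];r0=atz(b,150+301/5,115+317/5,.095)[:2]
print(c0,r0)
print('px range',b['color'].max(2)[170:185,205:215].max(), )
for z in(.080,.085,.090):
    print(z,[wheel(s,z,c0) for s in(a,b)])
for s in(a,b):
  for t in(40,50,60):print('rab',t,rabbit(s,.085,r0,t))
def at(u,v,z): return atz(b,150+u/5,115+v/5,z)[:2].round(3)
print('spare',at(414,177,.02),'cut',at(531,466,.036),'bowl',at(112,315,.028),'noz',atz(b,154/.78,(486-299.5)/.78,.02)[:2].round(3),'purple',at(187,112,.02),'green',atz(b,183/.78,(506-299.5)/.78,.085)[:2].round(3))
E
```

```text
[0.54960591 0.12222311] [0.58438427 0.12197321]
px range 93
0.08 [(array([0.55373636, 0.11945069]), np.float64(29.422805786132812)), (array([0.5524547 , 0.12427079]), np.float64(19.411941528320312))]
0.085 [(array([0.55311472, 0.12323759]), np.float64(30.711523056030273)), (array([0.55226535, 0.12363904]), np.float64(19.808198928833008))]
0.09 [(array([0.55229633, 0.12699028]), np.float64(31.364402770996094)), (array([0.5520512 , 0.12313522]), np.float64(19.822494506835938))]
rab 40 (array([0.58731649, 0.121022  ]), np.float64(0.20569680749378705))
rab 50 (array([0.58645673, 0.12221677]), np.float64(0.19400420087836548))
rab 60 (array([0.58618848, 0.12315089]), np.float64(0.18861990087685856))
rab 40 (array([0.58376794, 0.12091357]), np.float64(0.26542768644269715))
rab 50 (array([0.58438427, 0.12197321]), np.float64(0.21685313020709354))
rab 60 (array([0.58441137, 0.12219476]), np.float64(0.1776613479399857))
spare [0.668 0.071] cut [0.512 0.007] bowl [0.591 0.231] noz [0.428 0.163] purple [0.702 0.195] green [0.371 0.06 ]
```

```bash
cat >> h.py <<'E'
from scipy.spatial.transform import Rotation as Ro
t=np.radians(25); DX=np.array([-np.sin(t),0,-np.cos(t)])
def goal(R,tip,L=.173):
    y=np.array([0,np.sign(R[1,1]) or 1,0]); z=np.cross(DX,y); Rg=np.c_[DX,y,z]
    return Rg,np.array(tip)-L*DX
def delta(tip):
    s=bot.state();R=Ro.from_rotvec(s['tcp_rot']).as_matrix();Rg,p=goal(R,tip)
    print('R',R.round(2).tolist(),'t',s['time_s'],'pos',s['position'].round(4),'tip',(s['position']+.173*R[:,0]).round(4),'w',s['width'])
    print('xyz',(R.T@(p-s['position'])).round(4),'rot',(Ro.from_matrix(R.T@Rg).as_rotvec()/(np.pi/2)).round(4))
E
python3 -c "
from h import *
delta([.66,.1225,.20])"
```

```text
R [[-0.0, 0.32, -0.95], [0.0, -0.95, -0.32], [-1.0, -0.0, 0.0]] t 0.1 pos [ 0.2141 -0.64    0.4039] tip [ 0.214  -0.6397  0.2309] w 0.08499733959809569
xyz [ 0.048  -0.5583 -0.7341] rot [ 0.2025 -0.2752 -0.0439]
```

Emit:
{"name": "jog_arm", "arguments": {
  "deltas": [
    {"xyz":[0.0,-0.558,-0.734],"delta_rot":[0,0,0],"grip":-0.29},
    {"xyz":[0.0,-0.558,-0.734],"delta_rot":[0,0,0],"grip":-0.29},
    {"xyz":[0.0,-0.558,-0.734],"delta_rot":[0,0,0],"grip":-0.29},
    {"xyz":[0.0,-0.558,-0.734],"delta_rot":[0,0,0],"grip":-0.29},
    {"xyz":[0.0,-0.558,-0.734],"delta_rot":[0.2025,-0.2752,-0.0439],"grip":-0.29},
    {"xyz":[0.0,-0.558,-0.734],"delta_rot":[0.2025,-0.2752,-0.0439],"grip":-0.29},
    {"xyz":[0.0,-0.558,-0.734],"delta_rot":[0.2025,-0.2752,-0.0439],"grip":-0.29},
    {"xyz":[0.0,-0.558,-0.734],"delta_rot":[0.2025,-0.2752,-0.0439],"grip":-0.29},
    {"xyz":[0.0,-0.558,-0.734],"delta_rot":[0.2025,-0.2752,-0.0439],"grip":-0.29},
    {"xyz":[0.0,-0.558,-0.734],"delta_rot":[0.2025,-0.2752,-0.0439],"grip":-0.29}
  ]
}}

```text
time_s: 1.1
position: [0.4953, -0.2271, 0.4041]
tcp_rot: [1.686, -0.001, -2.649]
ft_force: [1.1, -0.6, 0.4]
width: 0.0303
```

```bash
python3 -c "
from h import *
delta([.66,.1225,.20])"
```

```text
R [[-0.42, 0.0, -0.91], [-0.0, -1.0, -0.0], [-0.91, 0.0, 0.42]] t 1.1 pos [ 0.4953 -0.2271  0.4041] tip [ 0.4221 -0.2273  0.2473] w 0.030343319134355565
xyz [-0.0584 -0.3494 -0.2355] rot [ 0.0001  0.0005 -0.001 ]
```

Emit:
{"name": "jog_arm", "arguments": {
  "deltas": [
    {"xyz":[-0.058,-0.349,-0.235],"delta_rot":[0,0,0],"grip":-0.29},
    {"xyz":[-0.058,-0.349,-0.235],"delta_rot":[0,0,0],"grip":-0.29},
    {"xyz":[-0.058,-0.349,-0.235],"delta_rot":[0,0,0],"grip":-0.29},
    {"xyz":[-0.058,-0.349,-0.235],"delta_rot":[0,0,0],"grip":-0.29},
    {"xyz":[-0.058,-0.349,-0.235],"delta_rot":[0,0,0],"grip":-0.29},
    {"xyz":[-0.058,-0.349,-0.235],"delta_rot":[0,0,0],"grip":-0.29},
    {"xyz":[-0.058,-0.349,-0.235],"delta_rot":[0,0,0],"grip":-0.29},
    {"xyz":[-0.058,-0.349,-0.235],"delta_rot":[0,0,0],"grip":-0.29},
    {"xyz":[-0.058,-0.349,-0.235],"delta_rot":[0,0,0],"grip":-0.29},
    {"xyz":[-0.058,-0.349,-0.235],"delta_rot":[0,0,0],"grip":-0.29}
  ]
}}

```text
time_s: 2.1
position: [0.7322, 0.1246, 0.3547]
tcp_rot: [1.683, 0.006, -2.648]
ft_force: [-0.7, 0.3, -0.4]
width: 0.0304
```

```bash
python3 -c "
from h import *
delta([.645,.1225,.105])
a=snap('side','s1');b=snap('top','t1')
g=lambda x:cv2.resize(x,None,fx=4,fy=4,interpolation=cv2.INTER_CUBIC)
c=np.hstack([g(a['color'][120:270,150:260]),g(b['color'][90:240,170:260])]);print(c.shape)
cv2.imwrite('pics/C.png',c[:,:,::-1])
for s in (a,b):print(proj(s,[[.66,.1225,.20]]))
"
```

```text
R [[-0.42, 0.01, -0.91], [-0.0, -1.0, -0.01], [-0.91, -0.0, 0.42]] t 2.1 pos [0.7322 0.1246 0.3547] tip [0.6587 0.1243 0.1981] w 0.030354869107105144
xyz [ 0.0901  0.0021 -0.0267] rot [ 0.0033  0.0014 -0.0008]
(600, 800, 3)
[[185.47263247 164.95267128]]
[[204.56125361 139.71095312]]
```

View pics/C.png

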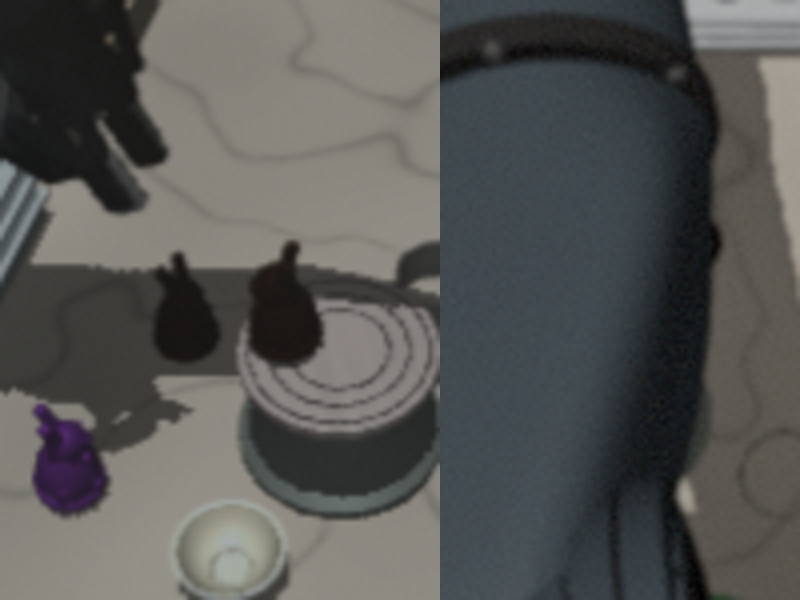

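Side crop: the fingertips are at full-res px (188,160) and (181,172), matching the projected tip to about 1 px. The top view is blocked by the arm. I'll cut the tilt to 12° so the fingers' sole can't wedge over the foot, then descend behind the rabbit.

```bash
sed -i 's/radians(25)/radians(12)/' h.py; python3 -c "
from h import *
delta([.64,.1232,.13]);delta([.64,.1232,.0925])"
```

```text
R [[-0.42, 0.0, -0.91], [-0.0, -1.0, 0.0], [-0.91, 0.0, 0.42]] t 2.2 pos [0.7316 0.12   0.3563] tip [0.6583 0.1196 0.1996] w 0.03029304986958718
xyz [ 0.0753 -0.0034  0.0262] rot [ 0.      0.1451 -0.0014]
R [[-0.42, 0.0, -0.91], [-0.0, -1.0, 0.0], [-0.91, 0.0, 0.42]] t 2.2 pos [0.7316 0.12   0.3563] tip [0.6583 0.1196 0.1996] w 0.03029304986958718
xyz [ 0.1092 -0.0035  0.0103] rot [ 0.      0.1451 -0.0014]
```

Emit:
{"name": "jog_arm", "arguments": {
  "deltas": [
    {"xyz":[0.0,0.0,0.0],"delta_rot":[0,0.145,0],"grip":-0.29},
    {"xyz":[0.0,0.0,0.0],"delta_rot":[0,0.145,0],"grip":-0.29},
    {"xyz":[0.02,0.0,0.026],"delta_rot":[0,0.145,0],"grip":-0.29},
    {"xyz":[0.04,0.0,0.026],"delta_rot":[0,0.145,0],"grip":-0.29},
    {"xyz":[0.06,0.0,0.026],"delta_rot":[0,0.145,0],"grip":-0.29},
    {"xyz":[0.075,0.0,0.026],"delta_rot":[0,0.145,0],"grip":-0.29},
    {"xyz":[0.075,0.0,0.026],"delta_rot":[0,0.145,0],"grip":-0.29},
    {"xyz":[0.075,0.0,0.026],"delta_rot":[0,0.145,0],"grip":-0.29}
  ]
}}

```text
time_s: 3.0
position: [0.6765, 0.1182, 0.3013]
tcp_rot: [1.979, -0.004, -2.44]
ft_force: [0.1, -0.4, 0.7]
width: 0.0303
```

```bash
python3 -c "
from h import *
delta([.64,.1232,.0925])"
```

```text
R [[-0.21, -0.0, -0.98], [-0.0, -1.0, 0.0], [-0.98, 0.0, 0.21]] t 3.0 pos [0.6765 0.1182 0.3013] tip [0.6409 0.118  0.132 ] w 0.030345961569012914
xyz [ 0.0389 -0.005  -0.0076] rot [-0.0013 -0.0012 -0.001 ]
```

Emit:
{"name": "jog_arm", "arguments": {
  "deltas": [
    {"xyz":[0.01,-0.003,-0.008],"delta_rot":[0,0,0],"grip":-0.29},
    {"xyz":[0.02,-0.005,-0.008],"delta_rot":[0,0,0],"grip":-0.29},
    {"xyz":[0.03,-0.005,-0.008],"delta_rot":[0,0,0],"grip":-0.29},
    {"xyz":[0.039,-0.005,-0.008],"delta_rot":[0,0,0],"grip":-0.29},
    {"xyz":[0.039,-0.005,-0.008],"delta_rot":[0,0,0],"grip":-0.29},
    {"xyz":[0.039,-0.005,-0.008],"delta_rot":[0,0,0],"grip":-0.29},
    {"xyz":[0.039,-0.005,-0.008],"delta_rot":[0,0,0],"grip":-0.29}
  ]
}}

```text
time_s: 3.7
position: [0.6764, 0.1244, 0.2611]
tcp_rot: [1.979, -0.002, -2.439]
ft_force: [0.2, 0.1, -0.0]
width: 0.0304
```

```bash
cat >> h.py <<'E'
def crop(s,f,tip=None,off=(110,150)):
    v0,u0=170,160;k=6;c=cv2.resize(s['color'][v0:v0+90,u0:u0+120],None,fx=k,fy=k,interpolation=cv2.INTER_CUBIC)
    c=np.clip(c*1.6,0,255).astype(np.uint8)[:,:,::-1].copy()
    if tip is not None:
        for sy in(-1,1):
            P=[tip+np.array([dx*np.cos(t),sy*dy,-dx*np.sin(t)]) for dx,dy in((-.011,.015),(-.011,.029),(.011,.029),(.011,.015))]
            q=((proj(s,P)-[u0,v0]+.5)*k).astype(np.int32);cv2.polylines(c,[q],True,(0,255,255),1)
    cv2.imwrite(f'pics/{f}.png',c)
E
python3 -c "
from h import *
delta([.614,.1232,.0915])
a=snap('side','s2');st=bot.state();R=Ro.from_rotvec(st['tcp_rot']).as_matrix();tip=st['position']+.173*R[:,0];print(tip)
crop(a,'D',tip)
"
```

```text
R [[-0.21, -0.0, -0.98], [-0.0, -1.0, 0.0], [-0.98, 0.0, 0.21]] t 3.7 pos [0.6764 0.1244 0.2611] tip [0.6407 0.1242 0.0918] w 0.03041445038241031
xyz [0.0058 0.0012 0.0258] rot [-0.0003 -0.0013 -0.0008]
[0.64077257 0.12417264 0.09186457]
```

View pics/D.png

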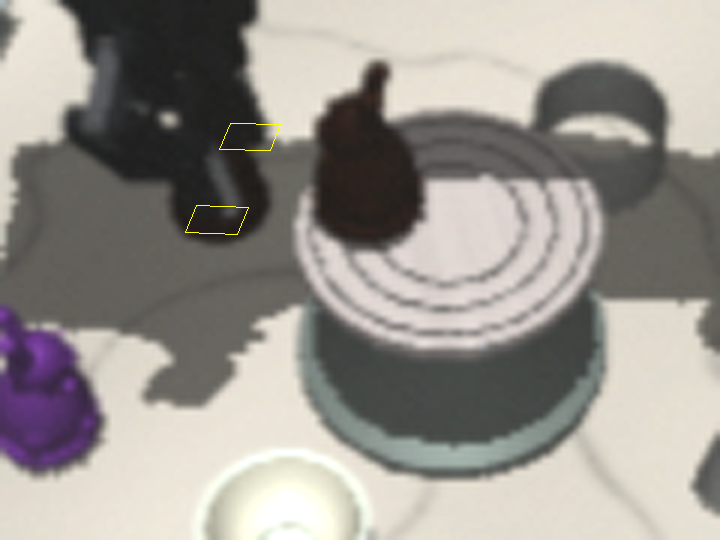

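The side crop shows the predicted tip outlines at the finger ends, about (218,220) and (250,137), just clear of the spare rabbit. The rabbit foot is at about (365,225). Now a slow push towards −x.

Emit:
{"name": "jog_arm", "arguments": {
  "deltas": [
    {"xyz":[0.001,0.001,0.005],"delta_rot":[0,0,0],"grip":-0.29},
    {"xyz":[0.002,0.001,0.01],"delta_rot":[0,0,0],"grip":-0.29},
    {"xyz":[0.003,0.001,0.015],"delta_rot":[0,0,0],"grip":-0.29},
    {"xyz":[0.004,0.001,0.02],"delta_rot":[0,0,0],"grip":-0.29},
    {"xyz":[0.005,0.001,0.024],"delta_rot":[0,0,0],"grip":-0.29},
    {"xyz":[0.006,0.001,0.027],"delta_rot":[0,0,0],"grip":-0.29},
    {"xyz":[0.006,0.001,0.03],"delta_rot":[0,0,0],"grip":-0.29},
    {"xyz":[0.007,0.001,0.033],"delta_rot":[0,0,0],"grip":-0.29},
    {"xyz":[0.008,0.001,0.036],"delta_rot":[0,0,0],"grip":-0.29},
    {"xyz":[0.0085,0.001,0.039],"delta_rot":[0,0,0],"grip":-0.29}
  ]
}}

```text
time_s: 4.75
position: [0.636, 0.1234, 0.2604]
tcp_rot: [1.978, -0.002, -2.439]
ft_force: [1.1, 0.8, 0.8]
width: 0.0301
```

```bash
python3 -c "
from h import *
delta([.5794,.1232,.0915])
a=snap('side','s3');st=bot.state();R=Ro.from_rotvec(st['tcp_rot']).as_matrix();tip=st['position']+.173*R[:,0]
print(st['ft_force'],rabbit(a,.085,[.575,.1225],50),rabbit(a,.085,[.575,.1225],40))
crop(a,'E',tip)
"
```

```text
R [[-0.21, -0.0, -0.98], [-0.0, -1.0, 0.0], [-0.98, 0.0, 0.21]] t 4.75 pos [0.636  0.1234 0.2604] tip [0.6003 0.1232 0.0911] w 0.030095766181613373
xyz [0.0039 0.0002 0.0203] rot [-0.0003 -0.0009 -0.0009]
[-0.30353696  0.18214414  0.19195067] (array([0.57851947, 0.11904919]), np.float64(0.503916698509744)) (array([0.57791696, 0.11944296]), np.float64(0.4626266488243166))
```

View pics/E.png

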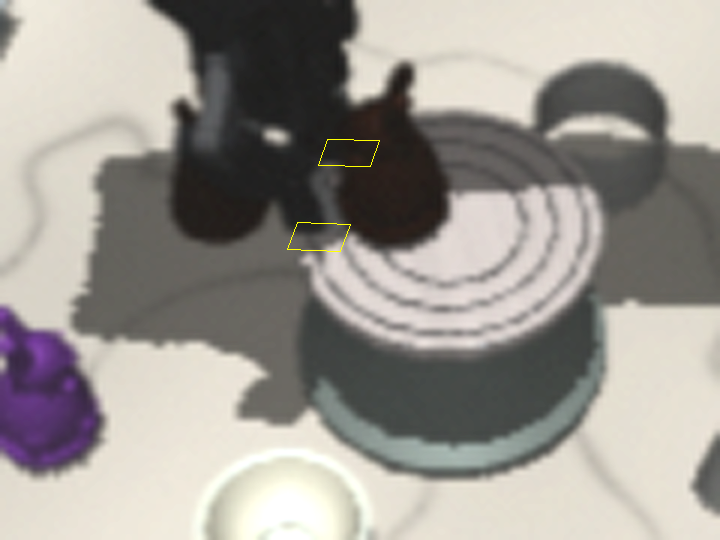

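The rabbit slid upright by about 10 mm (foot right edge moved from 423 to 450 px) and sits between the fingers. Continue by about 20.5 mm.

Emit:
{"name": "jog_arm", "arguments": {
  "deltas": [
    {"xyz":[0.0006,0,0.003],"delta_rot":[0,0,0],"grip":-0.29},
    {"xyz":[0.0012,0,0.006],"delta_rot":[0,0,0],"grip":-0.29},
    {"xyz":[0.0018,0,0.009],"delta_rot":[0,0,0],"grip":-0.29},
    {"xyz":[0.0024,0,0.012],"delta_rot":[0,0,0],"grip":-0.29},
    {"xyz":[0.003,0,0.0145],"delta_rot":[0,0,0],"grip":-0.29},
    {"xyz":[0.0034,0,0.0165],"delta_rot":[0,0,0],"grip":-0.29},
    {"xyz":[0.0038,0,0.0185],"delta_rot":[0,0,0],"grip":-0.29},
    {"xyz":[0.004,0,0.02],"delta_rot":[0,0,0],"grip":-0.29},
    {"xyz":[0.004,0,0.02],"delta_rot":[0,0,0],"grip":-0.29},
    {"xyz":[0.004,0,0.02],"delta_rot":[0,0,0],"grip":-0.29}
  ]
}}

```text
time_s: 5.8
position: [0.6159, 0.1235, 0.2607]
tcp_rot: [1.978, -0.002, -2.44]
ft_force: [0.5, 0.1, 0.4]
width: 0.0304
```

```bash
python3 -c "
from h import *
delta([.5794,.1232,.0915])
a=snap('side','s4')
crop(a,'F')
"
```

```text
R [[-0.21, -0.0, -0.98], [-0.0, -1.0, 0.0], [-0.98, 0.0, 0.21]] t 5.8 pos [0.6159 0.1235 0.2607] tip [0.5801 0.1232 0.0914] w 0.03043048756935303
xyz [0.     0.0003 0.0005] rot [-0.0002 -0.0008 -0.0009]
```

View pics/F.png

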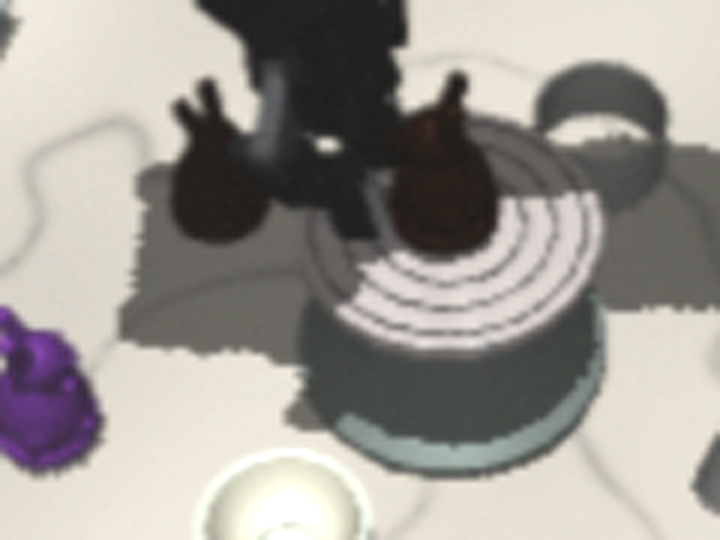

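The rabbit foot spans 390–499 px (centre about 444), while the ring centre is at about 452 px. It needs roughly 2.5–3 mm more, so I'll push that and then back straight off.

Emit:
{"name": "jog_arm", "arguments": {
  "deltas": [
    {"xyz":[0.0003,0,0.0015],"delta_rot":[0,0,0],"grip":-0.29},
    {"xyz":[0.0006,0,0.003],"delta_rot":[0,0,0],"grip":-0.29},
    {"xyz":[0.0006,0,0.003],"delta_rot":[0,0,0],"grip":-0.29},
    {"xyz":[0.0006,0,0.003],"delta_rot":[0,0,0],"grip":-0.29},
    {"xyz":[-0.001,0,-0.005],"delta_rot":[0,0,0],"grip":-0.29},
    {"xyz":[-0.003,0,-0.015],"delta_rot":[0,0,0],"grip":-0.29},
    {"xyz":[-0.006,0,-0.03],"delta_rot":[0,0,0],"grip":-0.29},
    {"xyz":[-0.01,0,-0.05],"delta_rot":[0,0,0],"grip":-0.29},
    {"xyz":[-0.05,0,-0.05],"delta_rot":[0,0,0],"grip":-0.29},
    {"xyz":[-0.1,0,-0.05],"delta_rot":[0,0,0],"grip":-0.29}
  ]
}}

```text
time_s: 6.85
position: [0.6861, 0.1233, 0.3466]
tcp_rot: [1.972, -0.004, -2.444]
ft_force: [1.2, 0.5, 0.0]
width: 0.0306
```

Emit:
{"name": "jog_arm", "arguments": {
  "deltas": [
    {"xyz":[-0.1,0.05,0],"delta_rot":[0,0,0],"grip":-0.29},
    {"xyz":[-0.12,0.1,0],"delta_rot":[0,0,0],"grip":-0.29},
    {"xyz":[-0.12,0.3,0],"delta_rot":[0,0,0],"grip":-0.29},
    {"xyz":[-0.12,0.3,0],"delta_rot":[0,0,0],"grip":-0.29},
    {"xyz":[-0.12,0.3,0],"delta_rot":[0,0,0],"grip":-0.29},
    {"xyz":[-0.12,0.3,0],"delta_rot":[0,0,0],"grip":-0.29},
    {"xyz":[-0.12,0.3,0],"delta_rot":[0,0,0],"grip":-0.29},
    {"xyz":[-0.12,0.3,0],"delta_rot":[0,0,0],"grip":-0.29},
    {"xyz":[-0.12,0.3,0],"delta_rot":[0,0,0],"grip":-0.29},
    {"xyz":[-0.12,0.3,0],"delta_rot":[0,0,0],"grip":-0.29}
  ]
}}

```text
time_s: 7.85
position: [0.7107, -0.1752, 0.4655]
tcp_rot: [1.978, 0.001, -2.44]
ft_force: [0.1, 1.0, -0.3]
width: 0.0304
```

```bash
python3 -c "
from h import *
a=snap('side','s5');b=snap('top','t5')
for s in(a,b):
  print(wheel(s,.085,[.5525,.1235],.006),rabbit(s,.085,[.5525,.1235],45),rabbit(s,.085,[.5525,.1235],55))
g=lambda x:np.clip(1.5*cv2.resize(x,None,fx=6,fy=6,interpolation=cv2.INTER_CUBIC).astype(float),0,255).astype(np.uint8)
k=np.hstack([g(a['color'][165:245,195:265]),g(b['color'][155:235,180:242])]);print(k.shape);cv2.imwrite('pics/G.png',k[:,:,::-1])
print(bot.state()['position'])
"
```

```text
(array([0.55341461, 0.12357414]), np.float64(28.97899627685547)) (array([0.55338678, 0.12038016]), np.float64(0.18953752843062927)) (array([0.55256364, 0.12140152]), np.float64(0.18584656084656084))
(array([0.55246422, 0.12368842]), np.float64(15.405296325683594)) (array([0.5510455 , 0.12058954]), np.float64(0.33876377575467176)) (array([0.55045879, 0.11995444]), np.float64(0.286673058485139))
(480, 792, 3)
[ 0.71064965 -0.17453932  0.46574748]
```

View pics/G.png

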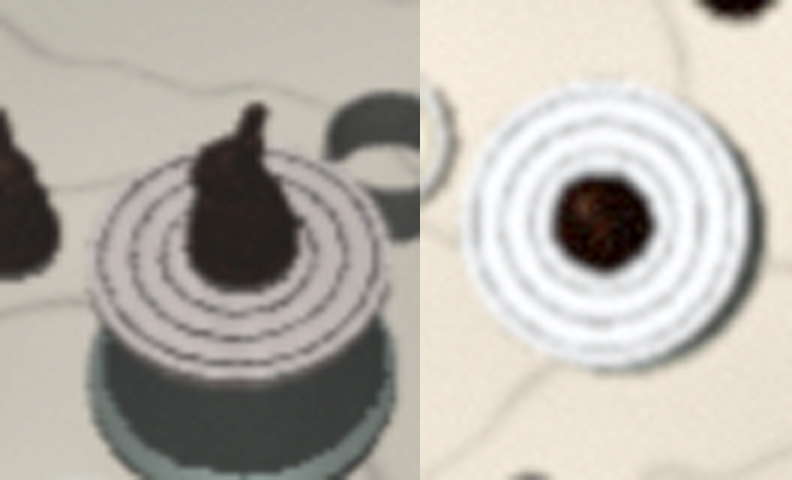

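Both views show the rabbit upright inside the smallest ring: in the top crop the blob is at (604,222) and the ring at about (606,222). The fitted offset is at most about 4 mm, and the hand is clear.

```bash
python3 -c "
from h import *
a0=load('t0')['color'].astype(int);a=load('t5')['color'].astype(int);m=(abs(a-a0).max(2)>40).astype(np.uint8)
n,_,st,c=cv2.connectedComponentsWithStats(m);print([(s.tolist()) for s in st[1:] if s[4]>12])
print(bot.sign_off())"
```

```text
[[281, 0, 218, 369, 38817], [328, 91, 12, 6, 35], [425, 156, 12, 7, 46], [453, 166, 6, 5, 18], [200, 168, 21, 33, 492], [455, 169, 8, 6, 19], [480, 188, 13, 14, 103], [488, 190, 9, 5, 24], [384, 199, 3, 22, 47], [482, 236, 13, 17, 171], [423, 238, 17, 18, 231], [456, 295, 56, 58, 2069], [366, 336, 22, 30, 339], [260, 351, 16, 5, 48], [373, 354, 101, 30, 1513], [280, 358, 18, 19, 239], [297, 370, 4, 14, 25]]
the job is handed in; nothing more can be done
None
```

The rabbit now stands upright inside the smallest ring. I slid it about 33 mm there with the two half-open fingers, pushing low against its foot, then backed the hand off and signed off at about 8 s.

- **Position:** the last fits put the rabbit 2–3 mm off centre from the side view and 3–4 mm from the top view, against the 7 mm limit. The two views differ by about 2 mm, and the silhouette fits were rough. By eye in the enlarged top crop it was about 1 mm off.
- **Forces:** the wrist reading stayed at about 1 N, which is its noise level, so it gives no direct measure of the force on the rabbit.
- **Other things on the bench:** comparing the top picture before and after, the only change near the turntable is the rabbit's own move. The spare rabbit, nozzle, cutter and bowl show none. The arm and its shadow cover the right part of the picture, so I could not check the dipping fork that way. The arm never came down near it.

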